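# Fit the keyed drive shaft, spacers and belt pulley to a hollow-bore gearbox

## Robot

A 6-joint arm with a two-finger parallel gripper is mounted at the origin on the work surface. World frame = base frame: x ahead of the robot, y to its left, z up, the work surface at z = 0. Lengths are in m, angles in rad, forces in N, time in s.
With the tool pointing down it reaches from about 0.325 to 0.85 m from the base axis. Payload 4.4 kg.
Tool frame: the origin (TCP) lies midway between the tips of the shut fingers; the grasp point (between the pads) lies 19 mm behind it; x points along the fingers, y is the direction in which the jaws open and shut, and the axes are right-handed (so a half turn about x gives the same grasp; the last joint's range is limited). The gripper opens to 94 mm and grips with 3 to 60 N. Pads are 16 mm wide; open, the fingers measure 119 mm over their backs; the gripper's body (75 mm by 177 mm) begins 78 mm behind the grasp point.
Start: joints at [1.05, 0.207, 1.542, -0, 1.393, -0.15], TCP at [0.208, 0.536, 0.205] pointing down, gripper open.
Joint ranges: [-2.73, 2.73], [-0.86, 2.22], [0.23, 2.46], [-1.11, 4.25], [0.08, 2.63], [-2.82, 2.82]. Speed limits (rad/s): [2.79, 2.79, 3.14, 3.14, 3.14, 3.14].

## Interface

Orientations are given as a unit quaternion [x, y, z, w].
In Python, from cell import move_pose, move_straight, set_joints, set_gripper, hold, solve_ik, get_image, IKError, sign_off, search_frame, current_t, current_joint_positions, current_joint_vel, current_joint_torque, current_ee_pos, current_ee_rot, current_force, current_wrist_torque, current_grip_width gives the robot as it stands. Calls block until the motion is done:
- move_pose(position, orientation): joint-space move of the TCP to a pose.
- move_straight(position, orientation=None, velocity=0.15, contact_N=None): straight line of the TCP; orientation=None keeps the orientation; velocity is the mean speed in m/s. With contact_N (N) it stops when the force on the tool has changed by that much, and returns True; else False.
- set_joints(angles): joint-space move.
- set_gripper(opening, effort=None): opening from 0.0 (shut) to 1.0 (fully open); effort is the grip in N (None keeps the last); returns when the fingers have stopped.
- hold(seconds).
- solve_ik(position, orientation): joint angles nearest the present ones, or None.
- get_image(name): name is "scene" or "top" or "wrist"; returns a dict with "frame" (480x640x3 uint8, red, green, blue), "fx", "fy", "cx", "cy" (pixels), "k1" (the pictures are not rectified: a ray, as slopes to the right and down, at radius r is drawn at 1 + k1 r^2 times it, then the intrinsics apply), "R" (3x3) and "t" (3): a world point X has camera coordinates R X + t. Camera axes: x right, y down, z forward; pixel columns grow to the right and rows downward; lengths in m; the calibration is good to about 2 mm. A picture is of the moment at which its call begins. There is no depth.
A pose or a line that the arm cannot do raises IKError and nothing moves.
- sign_off(): hands the job in, once; it reports no verdict.
Trained networks look in a picture, given as the dict that the camera call returned (one of the last four; its "shot" number tells which), for a name from the list of things; names that differ only in an ending like _2 or _b are one class to them, and where a whole thing is asked for, a point or a joint stands for the part that bears it (a point fixed in the world has none). Each returns a list of dicts, best first, with "conf" (0 to 1); they miss things now and then, are a little off and sometimes report something else, mostly with a low value. They report only what shows in the picture. A call takes as long as a camera call. They do not tell look-alikes from the thing itself.
- search_frame(target, picture): "rect" ([left, top, right, bottom] in pixels, round what is visible of it).
Readings, each from a call of its own:
- current_t(): time.
- current_joint_positions(): joint angles.
- current_joint_vel(): joint speeds.
- current_joint_torque(): joint torques, N m.
- current_ee_pos(): TCP position.
- current_ee_rot(): TCP orientation.
- current_force(): force on the tool from outside, world axes, zero at the start.
- current_wrist_torque(): the same for the moment, N m.
- current_grip_width(): opening from 0.0 (shut) to 1.0 (fully open).
Only numpy, scipy, OpenCV 4.12 (cv2) and the standard library are available. Lean on these libraries where they do the work, as an engineer would, in place of code of your own. Each camera call takes 0.05 s, during which the arm holds its last target.

## Task

Pull the red dust plug out of the gearbox bore and put it in the grey bin, then stand the keyed shaft in the bore and turn it until its key finds the keyway and it drops fully home on its shoulder. Once the shaft is home, thread all the coloured spacer rings on the bench onto it, thickest at the bottom and thinnest on top, and last the belt pulley, boss upward, so that everything lies flat on the shaft. Leave the other things on the bench and in the brown wooden block where they are.

Things in the scene. Friction and masses are not known exactly. Their poses are not given: they have to be found in the camera images.
- bore_mouth (a point): centre of the mouth of the gearbox's vertical bore, on the flat top of the bright steel bush (40 mm across, flush with the boss), 80 mm above the bench; z up, x towards the motor. Bore 25.5 mm wide, 68 mm deep, with one keyway 9.5 mm wide reaching out to 17 mm from the axis. The keyway points towards the motor give or take 30 degrees; its exact angle is not measured: see it or feel for it
- motor_end (a point): middle of the outer end of the black stepper motor on the gearbox's side, 138 mm from the bore; motor below 75 mm height. The worm gearbox is a grey cast body 104 x 104 mm with a round boss 72 mm across on top, bolted down on a 150 x 130 x 6 mm steel plate: it cannot move, and being self-locking its bush does not turn under the shaft
- plug_center (a point): red plastic dust plug closing the bore at the start, a mushroom 36 mm long: stem 21 mm wide, 12 mm long, hanging loosely in the bore; flange 36 mm across, 4 mm thick, on the bush; round grip knob 20 to 22 mm wide, 20 mm tall, above it. The point is on its axis, 12 mm above the flange's underside and 12 mm below the knob's top; z towards the knob
- bin: grey plastic open bin for caps, 100 (x) x 90 (y) x 45 mm tall, walls 3 mm, fixed to the bench; origin at the centre of its underside, z up
- shaft_center (a point): keyed drive shaft, bright steel, 115 mm long, about 0.36 kg, upright at the start in one of the block's holes. Point on the axis half-way up (57.5 mm above its lower end); z up, x towards the key. From the lower end: round shank 24 mm across to 45 mm, its first 4 mm tapered from 19 mm; shoulder 34 mm across from 45 to 53 mm; plain round arbor 20 mm across to 115 mm, its last 4 mm tapered to 14 mm
- key (a point): middle of the outer face of the brass key on the shaft's shank: 7 mm wide, 15.5 mm from the axis, from 15 to 45 mm above the shaft's lower end. Off the keyway, the key rests on the bush with 15 mm of shank in the bore and the shaft's centre 42.5 mm above the bore's mouth; fully home, the shoulder rests on the bush and the centre is 12.5 mm above the mouth
- idler_center (a point): plain dark steel pin, 24 mm across and 70 mm long, no key and no shoulder, standing in the other hole of the brown wooden block; not needed, leave it. Point at its centre
- rack: brown wooden block with two holes, 70 (x) x 160 (y) x 30 mm tall, fixed to the bench; holes 26 mm wide and 14 mm deep, 50 mm either side of its centre along its y axis, floor 16 mm above the bench; origin at the centre of its underside
- spacer16_center (a point): black spacer ring 16 mm thick, outside 46 mm, hole 23 mm, 72 g, lying flat on the bench; may be absent. The point is its centre, half-way up; z up along its axis
- spacer13_center (a point): red spacer ring 13 mm thick, outside 46 mm, hole 23 mm, 58 g, lying flat on the bench; may be absent. The point is its centre, half-way up; z up along its axis
- spacer10_center (a point): blue spacer ring 10 mm thick, outside 46 mm, hole 23 mm, 45 g, lying flat on the bench; may be absent. The point is its centre, half-way up; z up along its axis
- spacer8_center (a point): green spacer ring 8 mm thick, outside 46 mm, hole 23 mm, 36 g, lying flat on the bench; may be absent. The point is its centre, half-way up; z up along its axis
- spacer6_center (a point): yellow spacer ring 6 mm thick, outside 46 mm, hole 23 mm, 27 g, lying flat on the bench; may be absent. The point is its centre, half-way up; z up along its axis
- pulley_center (a point): aluminium toothed belt pulley lying on the bench, boss upward: toothed body with two flanges 58 mm across and 22 mm tall, on it a round boss 38 mm across and 16 mm tall; hole 23 mm right through; 0.14 kg. The point is on its axis half-way up, 19 mm above its underside; z towards the boss
- wrench: steel spanner 170 mm long lying on the bench; leave alone
- driver: screwdriver with orange handle, 190 mm, lying on the bench; leave alone
- grease: white grease jar with black lid, 60 mm across and 60 mm tall; leave alone
- carriage: steel linear-guide carriage 46 x 78 x 28 mm with green end caps; leave alone
Mind the look-alikes: they are no part of the job. Leave any purple or turquoise look-alike of the part that bears spacer16_center alone.

How it is judged:
By the outcome, as a careful person would: the job done as asked, in the order asked, and still so for the second after the job is handed in, with the robot touching nothing.
Of spacer16, spacer13, spacer10, spacer8, spacer6 only 3 to 4 are there at a start; the rules pass over those that are not, and their reading is None.
At some moment in a run one of spacer16, spacer13, spacer10, spacer8, spacer6, pulley may be knocked a few centimetres aside while the robot is not near it.
It also fails if it takes over 208 s, if anything falls off the work surface, if the arm or the gripper's body presses on something with over 40 N, if the wrist force passes 120 N, or if a joint passes its speed limit or range.

## Working session

There is one attempt and no reset: what is moved stays moved. The work goes in short steps, each a Python script; the robot and the scene stay as the last script left them, time stands still between calls to the robot, and variables do not carry over. Pictures are saved under pics/ and viewed, and the job is handed in when it is done.

```bash
ls; mkdir -p pics; python3 - <<'E'
from cell import *
import cv2
print(current_t(),current_ee_pos(),current_ee_rot(),current_grip_width())
for n in ["scene","top","wrist"]:
    p=get_image(n); cv2.imwrite(f"pics/a_{n}.png",p["frame"][:,:,::-1])
    print(n,p["fx"],p["cx"],p["cy"],p["k1"],p["R"],p["t"])
E
```

```text
pics
0.0 [0.20797087 0.53523044 0.20432571] [ 0.12961993  0.695236   -0.13108755  0.69473854] 0.9991685105313235
scene 444.93222829440833 324.56954196796437 237.63028858328042 -0.06520596532965343 [[ 0.47375458  0.88062165 -0.00788057]
 [ 0.50713605 -0.28012174 -0.81507352]
 [-0.71997891  0.38214829 -0.57930394]] [-0.21261465 -0.22193916  1.40028877]
top 529.2007096933332 315.8341622862419 237.83597977955125 0.024585828236954356 [[ 0.01221787 -0.99989839  0.00734352]
 [-0.98945819 -0.01314949 -0.14422057]
 [ 0.14430248 -0.00550404 -0.98951832]] [-0.07981607  0.57589243  1.407176  ]
wrist 386.49189649130864 311.0711770813909 239.6182286403072 -0.0280956699265545 [[ 0.36174273  0.93227626 -0.00177927]
 [ 0.90369066 -0.35018065  0.2464076 ]
 [ 0.22909689 -0.09074407 -0.96916466]] [-0.57548196 -0.0258385   0.39007108]
```

View pics/a_top.png

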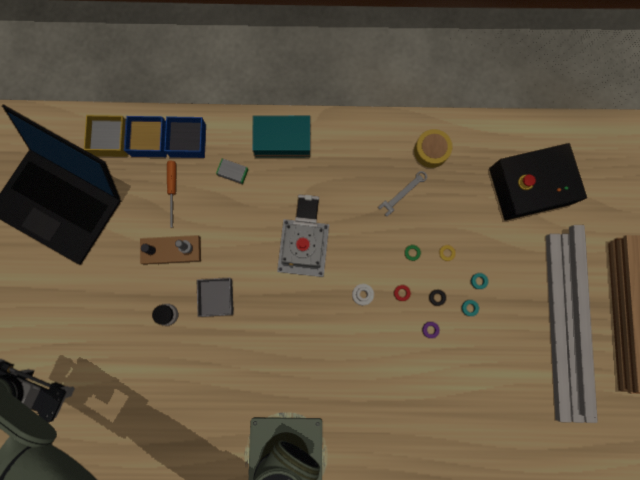

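View pics/a_scene.png

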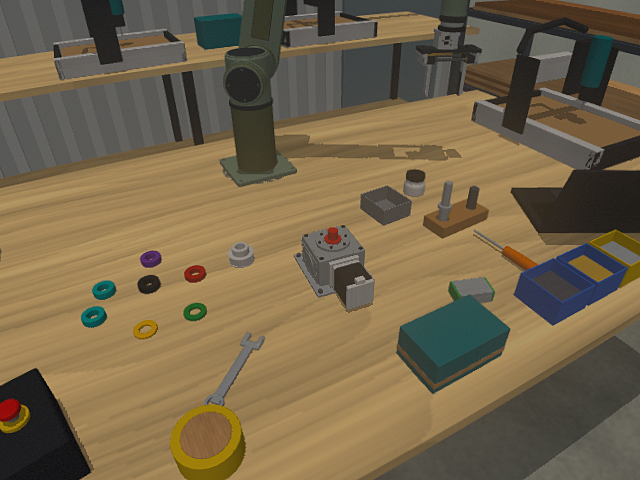

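View pics/a_wrist.png

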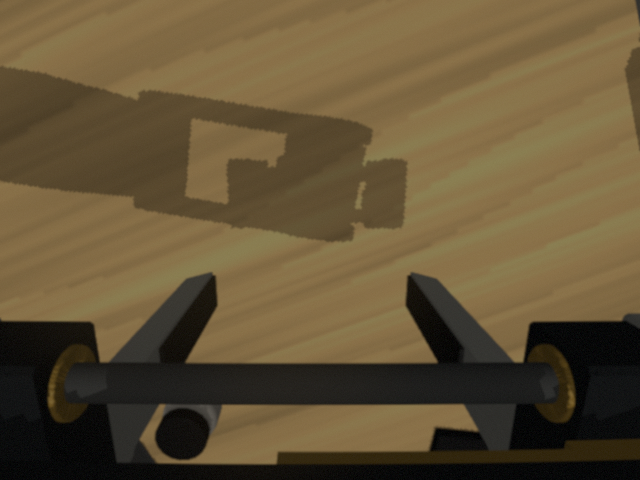

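```bash
cat > h.py <<'E'
from cell import *
import numpy as np, cv2
from scipy.spatial.transform import Rotation as Ro
def K(p): return np.array([[p["fx"],0,p["cx"]],[0,p["fy"],p["cy"]],[0,0,1.]])
def proj(p,X):
    X=np.atleast_2d(X).astype(float); c=X@np.array(p["R"]).T+np.array(p["t"])
    s=c[:,:2]/c[:,2:]; r2=(s**2).sum(1,keepdims=True); s=s*(1+p["k1"]*r2)
    return s*[p["fx"],p["fy"]]+[p["cx"],p["cy"]]
def ray(p,uv):
    d=cv2.undistortPoints(np.array(uv,float).reshape(-1,1,2),K(p),np.array([p["k1"],0,0,0.]))[:,0]
    R=np.array(p["R"]);o=-R.T@np.array(p["t"])
    return o,np.c_[d,np.ones(len(d))]@R
def atz(p,uv,z):
    o,d=ray(p,uv); return o+d*((z-o[2])/d[:,2])[:,None]
def tri(obs):
    A=np.zeros((3,3));b=np.zeros(3)
    for p,uv in obs:
        o,d=ray(p,[uv]);d=d[0]/np.linalg.norm(d[0]);M=np.eye(3)-np.outer(d,d);A+=M;b+=M@o
    return np.linalg.solve(A,b)
def down(yaw):
    # tool x down, tool y (jaw direction) at world angle yaw
    y=np.array([np.cos(yaw),np.sin(yaw),0]);x=np.array([0,0,-1.]);z=np.cross(x,y)
    return Ro.from_matrix(np.c_[x,y,z]).as_quat()
def save(p,n): cv2.imwrite(f"pics/{n}.png",p["frame"][:,:,::-1])
def crop(p,n,u,v,w,s):
    f=p["frame"][max(0,v-w):v+w,max(0,u-w):u+w,::-1];cv2.imwrite(f"pics/{n}.png",cv2.resize(f,None,fx=s,fy=s,interpolation=cv2.INTER_CUBIC))
E
python3 - <<'E'
from h import *
R=Ro.from_quat(current_ee_rot()).as_matrix();T=current_ee_pos()
w=get_image("wrist");c=-w["R"].T@w["t"]
print("cam in tool",R.T@(c-T)," axes",(R.T@w["R"].T).round(3))
print("toolaxes",R.round(3))
top=get_image("top");sc=get_image("scene")
crop(top,"b_rings",430,290,85,4);crop(top,"b_left",190,260,80,4)
for n in ["plug_center","bin","shaft_center","idler_center","rack","spacer16_center","spacer13_center","spacer10_center","spacer8_center","spacer6_center","pulley_center","motor_end"]:
    o=[]
    for p in (top,sc):
        r=search_frame(n,p); o.append([(np.round(q["rect"]).astype(int).tolist(),round(q["conf"],2)) for q in r[:4]])
    print(n,o)
print(current_t())
E
```

```text
cam in tool [-0.17895001  0.0014853  -0.0714024 ]  axes [[-0.    -0.247  0.969]
 [ 1.     0.001  0.   ]
 [-0.001  0.969  0.247]]
toolaxes [[-0.001  0.362  0.932]
 [-0.002  0.932 -0.362]
 [-1.    -0.002 -0.   ]]
plug_center [[([296, 235, 309, 248], 0.72)], [([323, 224, 340, 242], 0.71), ([293, 226, 376, 309], 0.16)]]
bin [[([176, 239, 190, 254], 0.7), ([196, 279, 236, 313], 0.62), ([219, 162, 247, 182], 0.52)], [([364, 186, 412, 227], 0.58)]]
shaft_center [[([176, 238, 194, 248], 0.58)], [([435, 182, 451, 220], 0.73)]]
idler_center [[([139, 241, 154, 253], 0.64)], [([464, 188, 480, 209], 0.59), ([438, 178, 452, 221], 0.55), ([322, 224, 340, 244], 0.34)]]
rack [[([141, 235, 202, 263], 0.94), ([296, 236, 308, 250], 0.34)], [([420, 200, 489, 239], 0.6)]]
spacer16_center [[([421, 320, 442, 338], 0.74), ([463, 300, 478, 320], 0.61), ([430, 291, 445, 308], 0.59), ([470, 272, 488, 291], 0.45)], [([91, 280, 113, 298], 0.73), ([78, 305, 105, 328], 0.71), ([136, 275, 159, 292], 0.68), ([138, 250, 163, 270], 0.67)]]
spacer13_center [[([394, 286, 409, 298], 0.46), ([175, 240, 193, 251], 0.32)], [([182, 260, 205, 283], 0.66), ([203, 334, 264, 405], 0.44)]]
spacer10_center [[], []]
spacer8_center [[([401, 242, 418, 261], 0.68), ([275, 192, 329, 276], 0.57)], [([184, 301, 206, 321], 0.59)]]
spacer6_center [[([434, 244, 455, 261], 0.53)], [([129, 320, 161, 340], 0.66)]]
pulley_center [[([350, 285, 379, 305], 0.66)], []]
motor_end [[([277, 194, 329, 273], 0.7), ([218, 162, 245, 182], 0.68)], [([292, 227, 373, 310], 0.88), ([361, 184, 410, 227], 0.34)]]
1.5
```

```bash
sleep 1; ls pics
```

```text
a_scene.png
a_top.png
a_wrist.png
b_left.png
b_rings.png
```

View pics/b_rings.png

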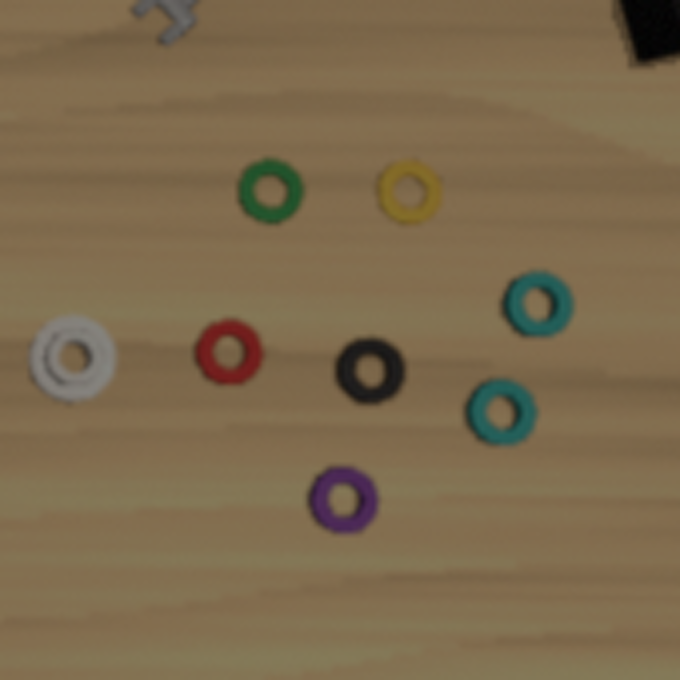

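```bash
python3 - <<'E'
from h import *
top=get_image("top");sc=get_image("scene")
d=[("plug",(302.5,241.5),(331.5,233)),("pulley",(364,294.5),(241,255)),("r13",(402,293),(195,273)),("r16",(437.5,298),(148.5,284)),("r8",(412.5,253),(195,312)),("r6",(447,253),(145,329)),("purple",(430.5,330),(150,259)),("tq1",(470,308),(104,289)),("tq2",(480,282),(94,316)),("shafttop",(181,243),(447,184)),("bin",(215.5,297),(386,205)),("motor",(307,197),(358,290))]
for n,a,b in d: print(n,tri([(top,a),(sc,b)]).round(3),"top@z0.01",atz(top,[a],0.01)[0].round(3))
E
```

```text
plug [ 0.557 -0.039  0.1  ] top@z0.01 [ 0.571 -0.035  0.01 ]
pulley [ 0.426 -0.205  0.015] top@z0.01 [ 0.425 -0.207  0.01 ]
r13 [ 0.431 -0.312  0.008] top@z0.01 [ 0.431 -0.312  0.01 ]
r16 [ 0.419 -0.41   0.008] top@z0.01 [ 0.419 -0.41   0.01 ]
r8 [ 0.543 -0.344  0.003] top@z0.01 [ 0.542 -0.343  0.01 ]
r6 [ 0.544 -0.441  0.004] top@z0.01 [ 0.544 -0.439  0.01 ]
purple [ 0.331 -0.39   0.008] top@z0.01 [ 0.331 -0.389  0.01 ]
tq1 [ 0.393 -0.498  0.01 ] top@z0.01 [ 0.392 -0.498  0.01 ]
tq2 [ 0.464 -0.527  0.008] top@z0.01 [ 0.464 -0.528  0.01 ]
shafttop [0.547 0.274 0.128] top@z0.01 [0.562 0.303 0.01 ]
bin [0.414 0.2   0.021] top@z0.01 [0.414 0.201 0.01 ]
motor [ 0.687 -0.05   0.049] top@z0.01 [ 0.698 -0.046  0.01 ]
```

```bash
python3 - <<'E'
from h import *
a=np.arctan2(-.039,.557)
set_gripper(0.55)
t0=current_t();move_pose([0.557,-0.039,0.18],down(np.pi/2+a));print("dt",current_t()-t0,current_joint_positions())
w=get_image("wrist");save(w,"c_plug");print(proj(w,[[.557,-.039,.104],current_ee_pos()]),current_ee_pos(),current_force())
print(search_frame("plug_center",w))
E
```

```text
dt 2.3916999999999997 [-2.23589865e-01  1.93411768e-01  1.61131591e+00  2.96689829e-04
  1.33687996e+00 -1.72570341e+00]
[[307.63738884 248.18178759]
 [308.12285478 289.4343558 ]] [ 0.55704757 -0.03814932  0.18003741] [-0.16203599 -0.09596105 -0.29421014]
[{'rect': [286.2, 214.0, 337.4, 262.8], 'conf': 0.61}, {'rect': [241.3, 130.9, 387.7, 360.4], 'conf': 0.5}]
```

View pics/c_plug.png

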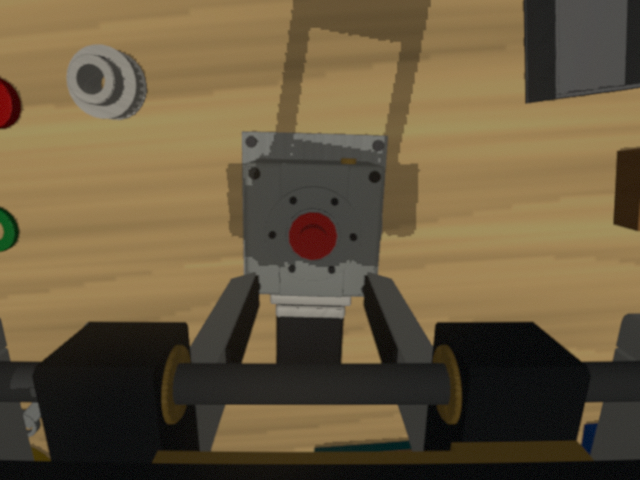

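```bash
cat >> h.py <<'E'
def mask(p,col):
    h=cv2.cvtColor(p["frame"],cv2.COLOR_RGB2HSV);H,S,V=cv2.split(h)
    if col=="red": m=((H<6)|(H>172))&(S>150)&(V>50)
    if col=="green": m=(H>45)&(H<75)&(S>100)&(V>40)
    if col=="yellow": m=(H>20)&(H<32)&(S>165)&(V>70)
    if col=="black": m=(V<48)
    return m.astype(np.uint8)
def blobs(p,col,amin=150):
    n,l,s,c=cv2.connectedComponentsWithStats(mask(p,col)); out=[]
    for i in range(1,n):
        if s[i,4]>=amin:
            cn=max(cv2.findContours((l==i).astype(np.uint8),cv2.RETR_EXTERNAL,cv2.CHAIN_APPROX_NONE)[0],key=len)
            out.append((s[i].tolist(),cn[:,0].astype(float)))
    return out
def circ(p,cn,z,rad=None):
    P=atz(p,cn,z)[:,:2]; c,r=cv2.minEnclosingCircle(P.astype(np.float32)) 
    A=np.c_[2*P,np.ones(len(P))];s=np.linalg.lstsq(A,(P**2).sum(1),rcond=None)[0]
    return s[:2],np.sqrt(s[2]+s[:2]@s[:2])
E
python3 - <<'E'
from h import *
w=get_image("wrist")
crop(w,"c2",313,235,60,6)
for s,cn in blobs(w,"red"): print(s,circ(w,cn,.084))
E
```

```text
[0, 79, 20, 49, 724] (array([ 0.4459854, -0.2399678]), np.float64(0.011409168092194315))
[289, 213, 48, 47, 1740] (array([ 0.55348288, -0.03544202]), np.float64(0.017148738463530985))
```

View pics/c2.png

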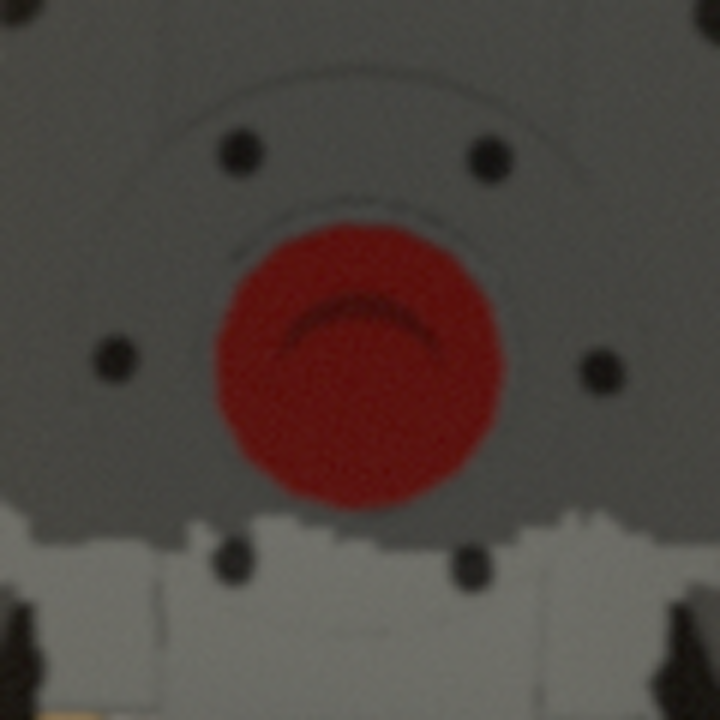

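```bash
python3 - <<'E'
from h import *
w=get_image("wrist")
u=(np.array([[241,152],[489,160],[115,360],[602,372],[234,560],[472,568]])/6+[253,175])
print("bolts",atz(w,u,.08).round(4),atz(w,u,.08).mean(0))
q=down(np.pi/2-.07)
p=np.array([.5535,-.0354])
move_straight([*p,.13],q,.2)
set_gripper(.4)
print(move_straight([*p,.0865],q,.12,contact_N=8),current_ee_pos())
set_gripper(0,15);print("w",current_grip_width()*94,current_force())
move_straight([*p,.15],q,.2)
print("w",current_grip_width()*94,current_t())
w=get_image("wrist");save(w,"d1")
E
```

```text
bolts [[ 0.527  -0.0477  0.08  ]
 [ 0.53   -0.0178  0.08  ]
 [ 0.5517 -0.0653  0.08  ]
 [ 0.5574 -0.0052  0.08  ]
 [ 0.5787 -0.0527  0.08  ]
 [ 0.5818 -0.0227  0.08  ]] [ 0.55442792 -0.03523418  0.08      ]
False [ 0.55343541 -0.03534605  0.08647481]
w 20.3715936490883 [-0.15010625  0.17478864  2.03279286]
w 20.393638479494385 7.2417
```

View pics/d1.png

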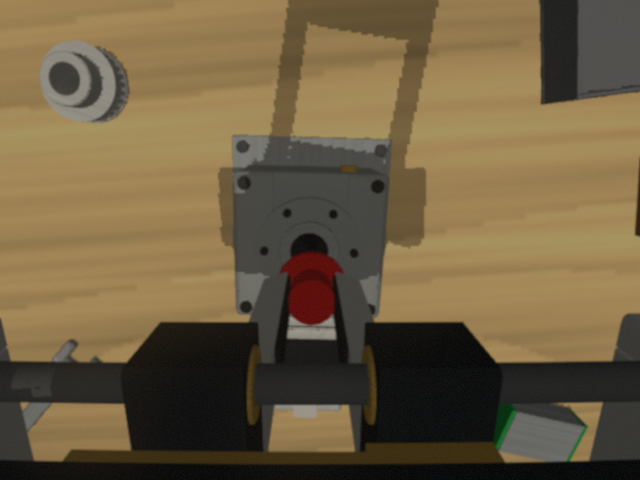

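```bash
python3 - <<'E'
from h import *
q=down(np.pi/2-.07)
move_straight([.60,-.038,.15],q,.25)
w=get_image("wrist");save(w,"d2");uv=proj(w,[[.5542,-.0353,.08]])[0].astype(int);print(uv,proj(w,[[.5542+.017*np.cos(a),-.0353+.017*np.sin(a),.08] for a in (-.6,-.1,.4)]))
crop(w,"d3",uv[0],uv[1],50,7)
move_pose([.414,.2,.12],down(np.pi/2+.4))
save(get_image("wrist"),"d4")
move_straight([.414,.2,.042],None,.2,contact_N=8)
set_gripper(.45)
move_straight([.414,.2,.13],None,.25)
save(get_image("wrist"),"d5");print(current_t())
set_gripper(.5)
a=np.arctan2(.274,.547)
move_pose([.547,.274,.25],down(np.pi/2+a))
w=get_image("wrist");save(w,"d6");print(current_t(),current_ee_pos(),proj(w,[.547,.274,.131]))
E
```

```text
[307 184] [[294.32364197 207.0304768 ]
 [306.87411506 210.60029528]
 [319.60035398 207.7950365 ]]
10.525
11.7 [0.5453126  0.2732751  0.24803993] [[309.49790522 235.18618837]]
```

View pics/d3.png

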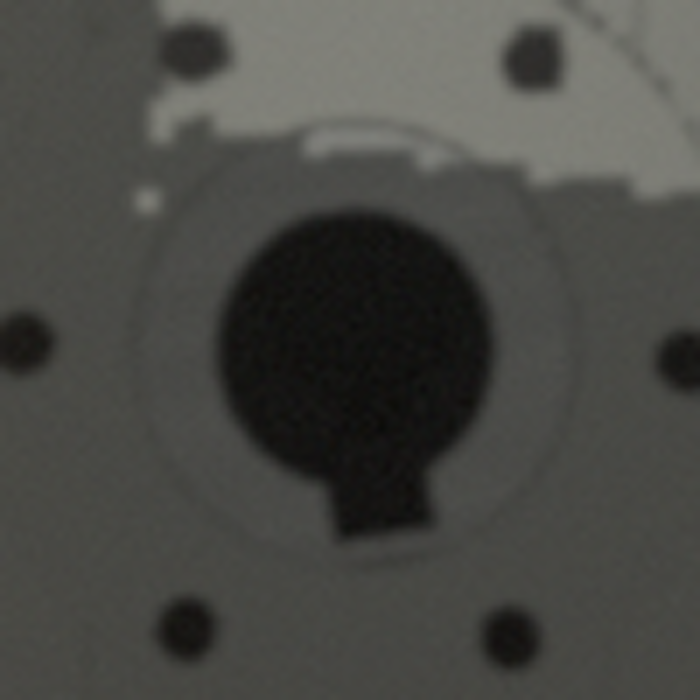

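View pics/d5.png

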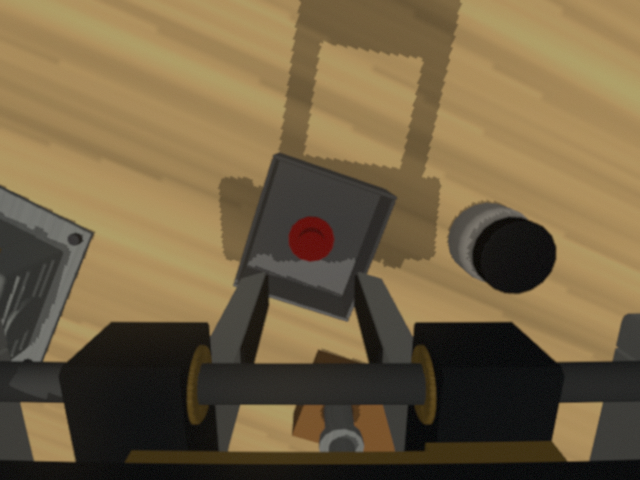

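View pics/d6.png

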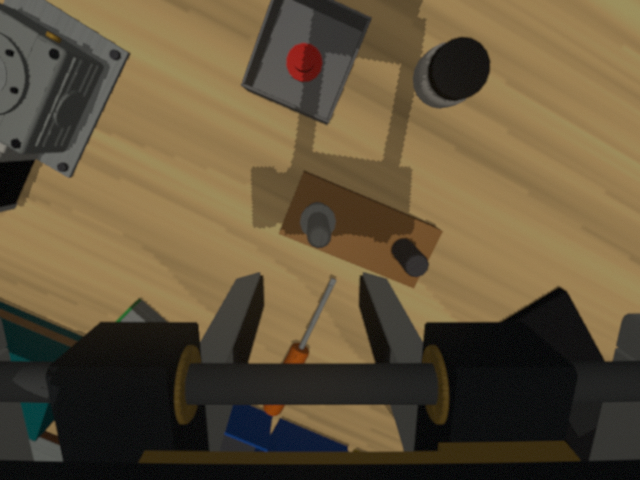

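```bash
python3 - <<'E'
from h import *
w=get_image("wrist");s=get_image("scene")
f=np.hstack([cv2.resize(w["frame"][180:260,280:360],(400,400),interpolation=2),cv2.resize(s["frame"][170:240,415:485],(400,400),interpolation=2)])
f=np.clip(f.astype(float)*2,0,255).astype(np.uint8)
cv2.imwrite("pics/e1.png",f[:,:,::-1]);print(current_ee_pos())
E
```

```text
[0.54528697 0.2732117  0.248251  ]
```

View pics/e1.png

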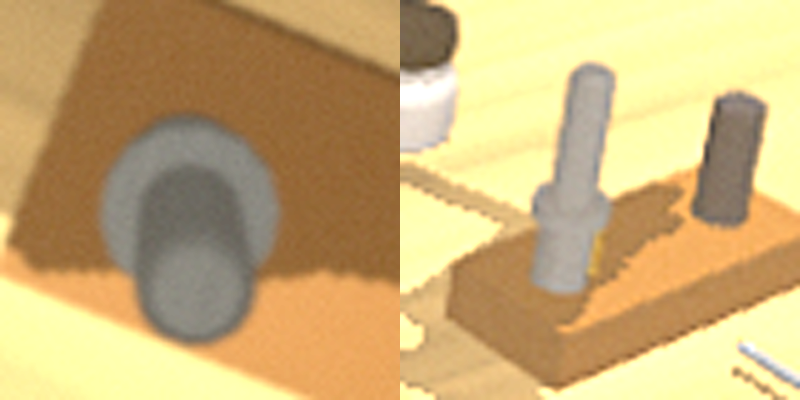

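```bash
python3 - <<'E'
from h import *
s=get_image("scene");w=get_image("wrist")
# shaft xy: shoulder top ring outline circle, z=.016+.053=.069 ; crop scale 5 origin (280,180)
th=np.array([[190,115],[104,205],[277,205],[130,150],[250,147]])/5+[280,180]
A=atz(w,th,.069)[:,:2];print(A.round(4))
M=np.c_[2*A,np.ones(5)];q=np.linalg.lstsq(M,(A**2).sum(1),rcond=None)[0];print("shoulder",q[:2],np.sqrt(q[2]+q[:2]@q[:2]))
top=np.array([[195,290]])/5+[280,180];print("shafttop",atz(w,top,.131))
# key way from d3
# yellow in scene
f=s["frame"][200:230,435:465].astype(int);d=f[:,:,0]-f[:,:,2]
for v in range(205,226): print(v,' '.join('%3d'%(s["frame"][v,u,0]*1.-s["frame"][v,u,2]) for u in range(440,458)))
c=q[:2]
def keypts(a,dz=.016):
    e=np.array([np.cos(a),np.sin(a)]);n=np.array([-e[1],e[0]]);
    return np.array([[*(c+.0155*e+k*n),z] for z in (dz+.015,dz+.045) for k in (-.0035,.0035)])
for a in range(20,111,15): print(a,proj(s,keypts(np.radians(a))).round(1).tolist())
e=np.array([.8816,-.472]) 
print("shank sil",proj(s,[[*c+.012*np.array([.47,.88]),z] for z in (.031,.061)]),proj(s,[[*c-.012*np.array([.47,.88]),z] for z in (.031,.061)]))
E
```

```text
[[0.5288 0.2735]
 [0.5514 0.2667]
 [0.5367 0.296 ]
 [0.5398 0.2664]
 [0.5292 0.2863]]
shoulder [0.54384823 0.28128009] 0.016124157140747036
shafttop [[0.54536387 0.28152339 0.131     ]]
205  10  11  10   9   9   9  11  11  10   8   6  17  41  52  47  50  49  48
206   8  11  11  10  12  10   8  11  10  11   9  16  41  51  50  51  47  53
207  10  10  11  14  11  12  13  12  10  11   8  19  44  53  49  49  52  51
208   8  11  10  10  10  11  11  10  10   9   5  24  48  52  49  50  47  51
209   7  10  10  11   9   9  11  10   8   4  16  40  51  49  52  50  50  51
210  10  10  10  11  10  10  10   8  14  27  41  49  50  54  49  48  52  48
211  10  11  10  12   9  10  10   7  15  48  57  51  50  48  48  51  48  48
212  11  10  10  11   9  10  10   7  18  64  63  46  51  50  48  50  47  48
213  11  12  10  10  11  10   9   3  29  67  56  49  49  49  49  46  47  63
214  12  11  11  10   9  13  10   4  39  69  51  49  50  50  47  46  65  77
215  12  11  11  11   8  11  10   3  43  66  53  49  49  49  66  72  75  75
216  10   9  11  10  12   9   8  10  49  62  51  50  49  46  49  72  75  75
21
[... 586 characters left out ...]
 70  60  55  51  50
225  50  48  49  48  48  46  64  76  78  79  70  67  58  54  53  52  51  51
20 [[447.4, 220.2], [448.8, 219.1], [449.2, 209.8], [450.6, 208.7]]
35 [[448.3, 219.6], [449.0, 218.2], [450.2, 209.2], [450.9, 207.9]]
50 [[448.9, 218.8], [448.8, 217.3], [450.8, 208.4], [450.7, 207.0]]
65 [[449.0, 217.9], [448.2, 216.4], [450.9, 207.6], [450.0, 206.1]]
80 [[448.7, 217.0], [447.2, 215.6], [450.5, 206.7], [449.0, 205.3]]
95 [[447.9, 216.1], [445.9, 214.9], [449.8, 205.8], [447.7, 204.6]]
110 [[446.8, 215.4], [444.4, 214.4], [448.6, 205.1], [446.1, 204.1]]
shank sil [[447.2831519  217.36025918]
 [449.11818028 207.03060794]] [[437.71414262 217.42465552]
 [439.40123471 207.08810614]]
```

```bash
python3 - <<'E'
from h import *
# keyway angle using d2 camera pose: recompute homographically from tool pose
w=get_image("wrist")
R=Ro.from_quat(current_ee_rot()).as_matrix();T=np.array(current_ee_pos())
Rc=R.T@w["R"].T; tc=R.T@(-w["R"].T@w["t"]-T)   # cam in tool
R2=Ro.from_quat(down(np.pi/2-.07)).as_matrix();T2=np.array([.60,-.038,.15])
w2=dict(w);w2["R"]=(R2@Rc).T;w2["t"]=-w2["R"]@(R2@tc+T2)
print(proj(w2,[.5542,-.0353,.08]),"vs 307 184")
pt=lambda l:np.array(l)/7+[257,134]
ci=atz(w2,pt([[218,345],[492,345],[355,210],[258,250],[455,250],[250,435],[355,345]]),.08);print(ci.round(4))
A=ci[:6,:2];M=np.c_[2*A,np.ones(6)];q=np.linalg.lstsq(M,(A**2).sum(1),rcond=None)[0];print("bore",q[:2],np.sqrt(q[2]+q[:2]@q[:2]))
k=atz(w2,pt([[340,542],[437,525]]),.08)[:,:2];print(k,np.linalg.norm(k-q[:2],axis=1));d=k.mean(0)-q[:2];print("kw deg",np.degrees(np.arctan2(d[1],d[0])));e=k[1]-k[0];print("edge normal",np.degrees(np.arctan2(e[1],e[0]))-90)
yaw=np.pi/2+np.arctan2(.2815,.545);Q=down(yaw)
P=np.array([.5448,.2815])
move_straight([*P,.15],Q,.2)
move_straight([*P,.082],Q,.12,contact_N=8);print(current_ee_pos())
set_gripper(0,45);print("w",current_grip_width()*94,current_force(),current_wrist_torque())
move_straight([*P,.20],Q,.2);hold(.2)
print("w",current_grip_width()*94,current_force(),current_t())
w=get_image("wrist");save(w,"f1");print(proj(w,current_ee_pos()))
save(get_image("scene"),"f2")
E
```

```text
[[308.58610066 181.23629365]] vs 307 184
[[ 0.5546 -0.0485  0.08  ]
 [ 0.5563 -0.0234  0.08  ]
 [ 0.5433 -0.0351  0.08  ]
 [ 0.5463 -0.0441  0.08  ]
 [ 0.5475 -0.0263  0.08  ]
 [ 0.563  -0.0462  0.08  ]
 [ 0.5555 -0.0359  0.08  ]]
bore [ 0.55579105 -0.0359227 ] 0.012564569765753524
[[ 0.57358619 -0.03864646]
 [ 0.57261429 -0.02953362]] [0.01800239 0.0179956 ]
kw deg 6.043808132647512
edge normal 6.087721724782767
[0.54561596 0.28175726 0.08293584]
w 19.291720079355116 [-0.23484449 -0.52991421  2.05433222] [-0.00829977  0.01382036  0.01883881]
w 19.269418205194214 [ 0.78413846  0.5600698  -4.83489321] 14.8083
[[308.84005668 289.03918034]]
```

View pics/f1.png

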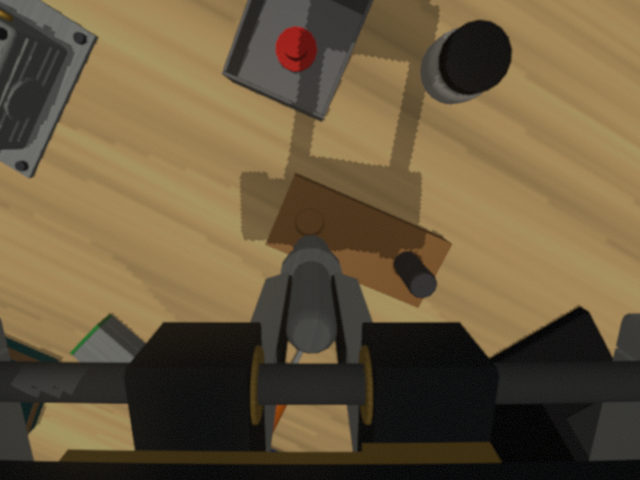

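```bash
python3 - <<'E'
import cv2
f=cv2.imread("pics/f2.png")[130:230,400:500];cv2.imwrite("pics/f3.png",cv2.convertScaleAbs(cv2.resize(f,(600,600),interpolation=2),alpha=2))
E
```

```text
(no output)
```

View pics/f3.png

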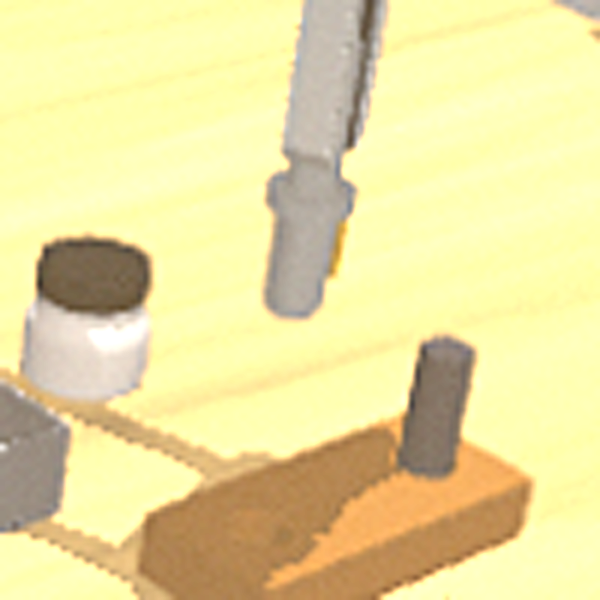

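```bash
python3 - <<'E'
from h import *
w=get_image("wrist");f=w["frame"]
cv2.imwrite("pics/g1.png",cv2.convertScaleAbs(cv2.resize(f[230:370,240:380,::-1],(700,700),interpolation=2),alpha=2))
R=Ro.from_quat(current_ee_rot()).as_matrix();T=np.array(current_ee_pos());print(T,R[:,0].round(4))
for x,y in [(0,0),(0,.003),(0.003,0),(-.003,0)]:
    # (tool z offset x, tool y offset y), circle of top r=7 and shoulder top r=17 at tool x: top -.048, shoulder +.014
    b=T+R@np.array([-.048,y,x]);c=T+R@np.array([.014,y,x]);print(x,y,proj(w,[b,c]).round(1).tolist())
E
```

```text
[0.54427222 0.28131999 0.19883736] [-1.9e-03 -6.0e-04 -1.0e+00]
0 0 [[308.2, 336.4], [309.0, 279.1]]
0 0.003 [[316.3, 336.4], [314.7, 279.1]]
0.003 0 [[308.3, 343.7], [309.0, 284.5]]
-0.003 0 [[308.2, 329.1], [309.0, 273.7]]
```

View pics/g1.png

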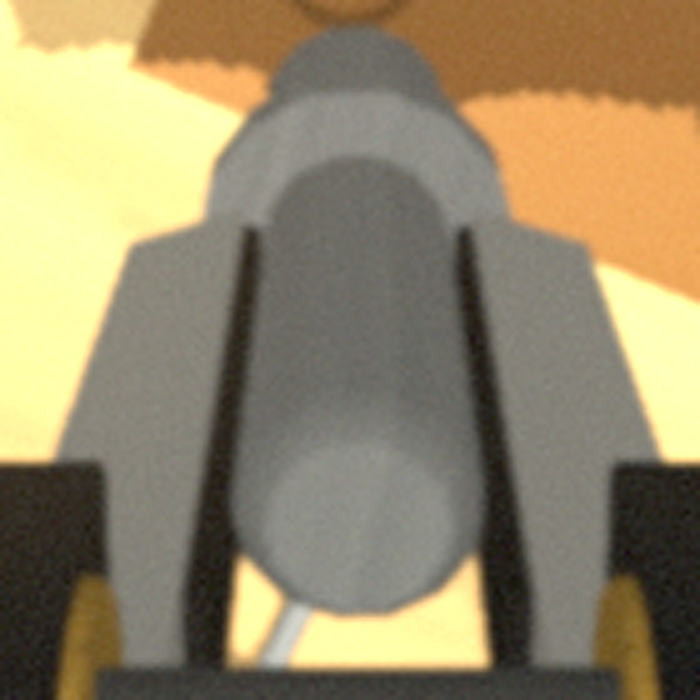

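```bash
python3 - <<'E'
from h import *
yaw=np.pi/2+np.arctan2(.2815,.545)+np.radians(6-63);Q=down(yaw)
P=np.array([.5546,-.0369])
move_pose([*P,.21],Q);hold(.2);print(current_t(),current_ee_pos(),current_joint_positions()[5])
e=P-np.array(current_ee_pos())[:2];P2=P+e
move_straight([*P2,.175],Q,.15);hold(.15);print(current_ee_pos())
w=get_image("wrist");save(w,"h1")
c=move_straight([*P2,.104],Q,.04,contact_N=6);print(c,current_ee_pos(),current_force(),current_wrist_torque(),current_t())
E
```

```text
16.3667 [ 0.55473446 -0.03560053  0.20992932] -1.2749564029189016
[ 0.5554774  -0.03826468  0.17630744]
False [ 0.55450722 -0.03809779  0.10408471] [ 0.43821525  2.20368947 -4.02998342] [ 0.35417284 -0.05989813  0.00133855] 18.875
```

View pics/h1.png

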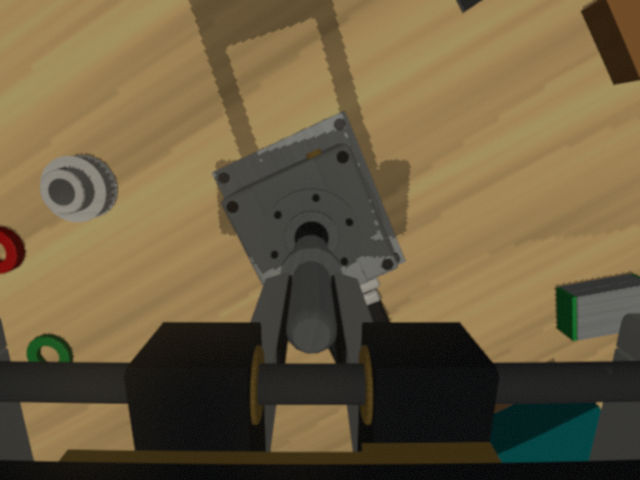

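```bash
python3 - <<'E'
from h import *
T=np.array(current_ee_pos());Q=current_ee_rot()
c=move_straight([T[0],T[1],.098],None,.03,contact_N=8);print(c,current_ee_pos(),current_force())
w=get_image("wrist");save(w,"i1")
set_gripper(.4,20);hold(.2)
print(current_force(),current_t())
T=np.array(current_ee_pos())
move_straight([T[0],T[1],.20],None,.25);hold(.2)
w=get_image("wrist");save(w,"i2");s=get_image("scene");save(s,"i3");print(current_ee_pos(),Ro.from_quat(current_ee_rot()).as_matrix().round(4),current_t())
cv2.imwrite("pics/i4.png",cv2.convertScaleAbs(cv2.resize(s["frame"][190:310,270:390,::-1],(720,720),interpolation=2),alpha=2))
E
```

```text
True [ 0.55491362 -0.03817376  0.10138905] [-0.65244217 -0.30869263  3.4478624 ]
[ 0.18406438  0.13164141 -0.35254982] 19.85
[ 0.55178985 -0.03674863  0.19800735] [[-7.000e-03  4.952e-01  8.687e-01]
 [ 3.000e-03  8.688e-01 -4.952e-01]
 [-1.000e+00 -9.000e-04 -7.500e-03]] 20.7
```

View pics/i2.png

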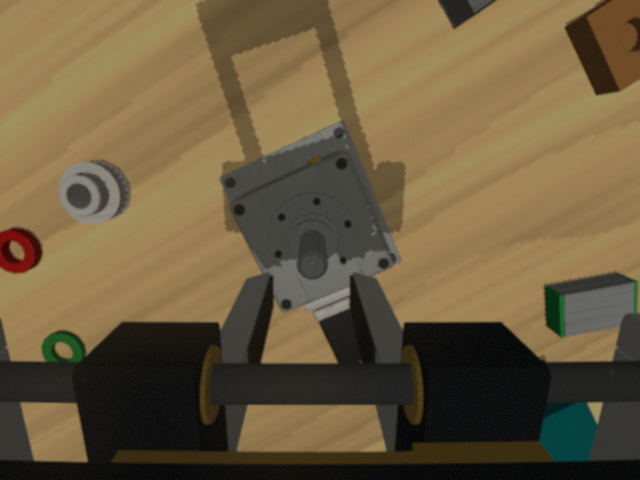

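View pics/i4.png

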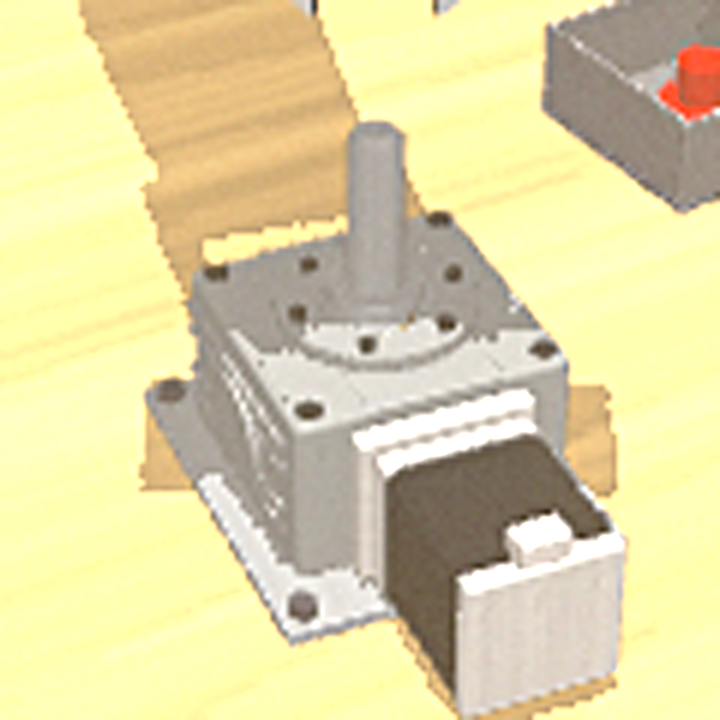

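```bash
cat >> h.py <<'E'
SH=np.array([.5543,-.0379]); BY=.0014
def goto(P,Q,v=.2,tol=.0012,n=3,wait=.12):
    P=np.array(P,float);C=P.copy()
    for i in range(n):
        move_straight(C,Q,v if i==0 else .08);hold(wait)
        e=P-np.array(current_ee_pos())
        if np.linalg.norm(e)<tol: break
        C=C+e
    return e
def qaz(P): return down(np.pi/2+np.arctan2(P[1],P[0]))
def look(P,z=.13,name=None,op=.64):
    Q=qaz(P);set_gripper(op);move_pose([*P,z],Q);hold(.15)
    w=get_image("wrist")
    if name: save(w,name)
    return w,Q
def ring(w,col,P,zt,R=.023):
    "outer contour fit of ring near P: returns world centre (bias-corrected)"
    o=[]
    for s,cn in blobs(w,col,100):
        c,r=circ(w,cn,zt)
        if np.linalg.norm(c-P)<.06 and abs(r-R)<.005: o.append((c,r))
    yt=Ro.from_quat(current_ee_rot()).as_matrix()[:2,1]
    return [(c-BY*yt,r) for c,r in o]
E
python3 - <<'E'
from h import *
w,Q=look([.419,-.410],.13,"j1")
print(current_t(),current_ee_pos(),proj(w,[.419,-.41,.016]))
for s,cn in blobs(w,"black",100): print(s,circ(w,cn,.016))
print(ring(w,"black",np.array([.419,-.41]),.016))
E
```

```text
22.95 [ 0.41990009 -0.40923131  0.13034809] [[307.50646519 236.16483711]]
[284, 205, 55, 57, 1900] (array([ 0.4194301 , -0.40658708]), np.float64(0.021833780821923214))
[0, 276, 640, 204, 63913] (array([ 0.57253807, -0.53710623]), np.float64(0.18071952886993536))
[(array([ 0.41845281, -0.40758952]), np.float64(0.021833780821923214))]
```

View pics/j1.png

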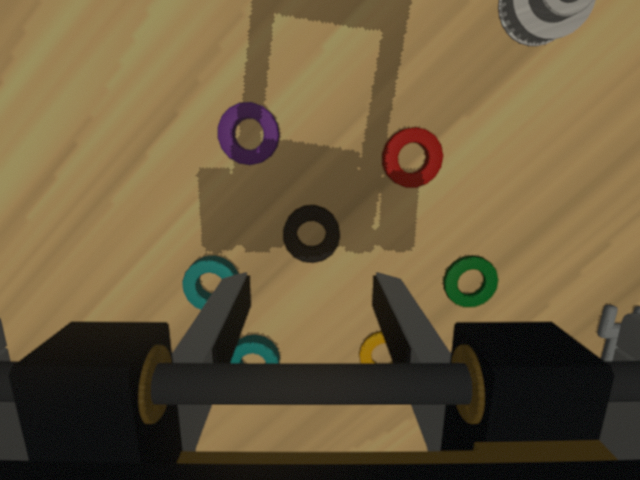

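```bash
cat >> h.py <<'E'
def pick(P,Q,zg,force,name):
    goto([*P,.045],Q,.2,tol=.002)
    C=np.array([*P,zg])
    c=move_straight(C,Q,.08,contact_N=6);hold(.1);T=np.array(current_ee_pos());print("down",c,T.round(4))
    if T[2]-zg>.0025 and not c:
        c=move_straight(C+[0,0,zg-T[2]],Q,.05,contact_N=6);print("corr",c,np.round(current_ee_pos(),4))
    set_gripper(0,force);print("width mm",round(current_grip_width()*94,1),"F",np.round(current_force(),2))
    T=np.array(current_ee_pos())
    move_straight([T[0],T[1],.09],None,.2);hold(.1)
    w=get_image("wrist");save(w,name);print("width mm",round(current_grip_width()*94,1),"F",np.round(current_force(),2),"t",current_t(),"zgrip",T[2].round(4))
    return T
E
python3 - <<'E'
from h import *
P=np.array([.4185,-.4076]);Q=qaz([.419,-.410])
pick(P,Q,.005,20,"k1")
w=get_image("wrist");cv2.imwrite("pics/k2.png",cv2.convertScaleAbs(cv2.resize(w["frame"][240:360,250:370,::-1],(600,600),interpolation=2),alpha=2))
E
```

```text
down False [ 0.4188 -0.408   0.0054]
width mm 45.7 F [-0.12 -0.01  2.43]
width mm 45.7 F [-0.57 -0.44 -0.92] t 26.2333 zgrip 0.0056
```

View pics/k2.png

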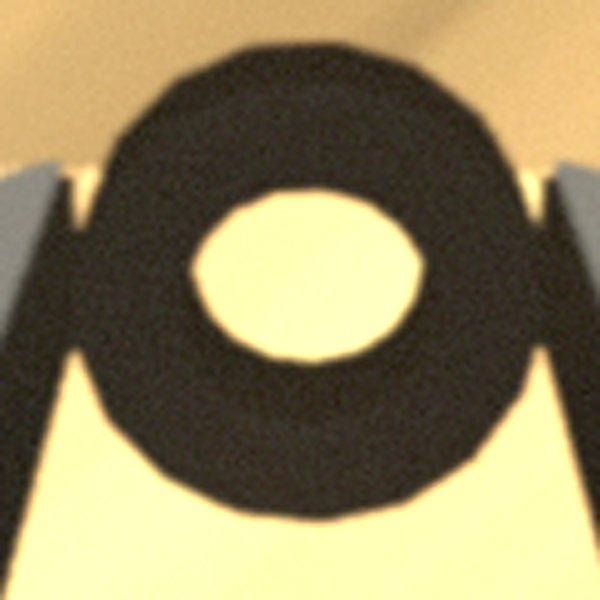

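```bash
cat >> h.py <<'E'
def edge_off(w,v,u,tx,r=.023):
    "tool z offset of axis such that far edge (tool z=off+r) at tool x=tx shows at row v"
    R=Ro.from_quat(current_ee_rot()).as_matrix();T=np.array(current_ee_pos())
    zs=np.linspace(-.012,.012,49);vs=[proj(w,T+R@np.array([tx,0.0014,z+r]))[0,1] for z in zs]
    return float(np.interp(v,vs,zs))
def over(off,z,Q=None,v=None):
    "TCP target to put axis with tool-z offset on the shaft"
    Q=qaz(SH) if Q is None else Q
    zt=Ro.from_quat(Q).as_matrix()[:2,2]
    return np.array([*(SH-off*zt),z]),Q
E
python3 - <<'E'
from h import *
w=get_image("wrist")
off=edge_off(w,343.8,312,-.0104);print("off",off)
P,Q=over(off,.19)
move_straight([*np.array(current_ee_pos())[:2],.17],None,.25)
move_pose(P,Q);print(goto([*P[:2],.165],Q),current_t())
w=get_image("wrist");save(w,"l1")
cv2.imwrite("pics/l2.png",cv2.convertScaleAbs(cv2.resize(w["frame"][240:360,250:370,::-1],(600,600),interpolation=2),alpha=2))
print(edge_off(w,343.8,312,-.0104))
E
```

```text
off -0.00047373193519151
[-0.00030693  0.00079125 -0.00059115] 28.6583
0.0005319633318775367
```

View pics/l2.png

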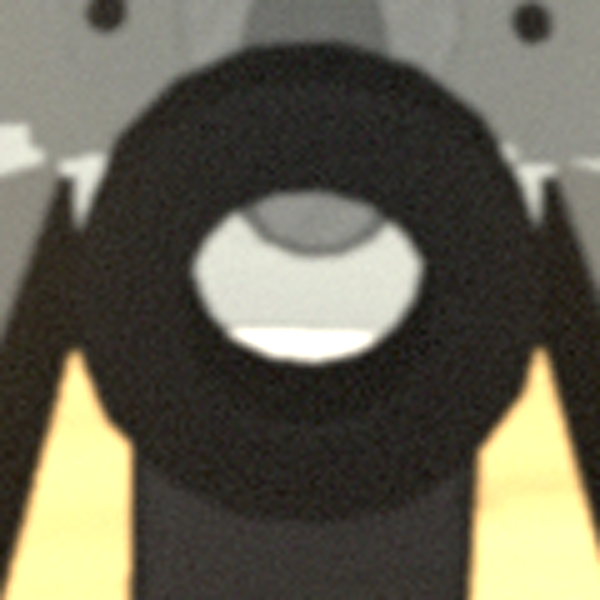

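```bash
cat >> h.py <<'E'
def thread(zend,name,n_contact=5):
    T=np.array(current_ee_pos());e=0
    c=move_straight([T[0],T[1],zend],None,.06,contact_N=n_contact);T=np.array(current_ee_pos())
    print("thread",c,T.round(4),np.round(current_force(),2))
    return c,T
def release(name,op=.62):
    set_gripper(op);hold(.1);T=np.array(current_ee_pos())
    move_straight([T[0],T[1],.2],None,.25)
    s=get_image("scene");f=s["frame"][190:310,270:390]
    w=get_image("wrist");save(w,name+"w")
    f=np.hstack([cv2.resize(f,(400,400),interpolation=2),cv2.resize(w["frame"][180:300,250:370],(400,400),interpolation=2)])
    cv2.imwrite(f"pics/{name}.png",cv2.convertScaleAbs(f[:,:,::-1],alpha=2));print("t",current_t())
E
python3 - <<'E'
from h import *
w=get_image("wrist")
d=Ro.from_quat(current_ee_rot()).as_matrix()[:2,2]
print("pred",proj(w,[[*(SH+.007*d),.15],[*(SH+.010*d),.146]]))
# final TCP: ring bottom at .088 -> TCP .0936
c,T=thread(.0945,"")
E
```

```text
pred [[309.4374216  288.61293307]
 [309.47086078 291.02497485]]
thread True [ 0.5531 -0.0379  0.0938] [0.76 0.55 0.6 ]
```

```bash
python3 - <<'E'
from h import *
release("m1")
w,Q=look([.431,-.312],.13,"m2")
r=ring(w,"red",np.array([.431,-.312]),.013);print(r,current_t())
E
```

```text
t 31.075
[(array([ 0.43015854, -0.31129492]), np.float64(0.02142825042442674))] 32.7083
```

View pics/m1.png

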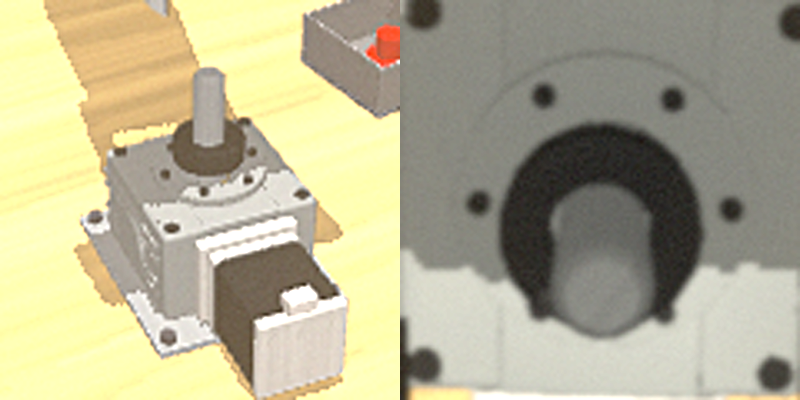

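View pics/m2.png

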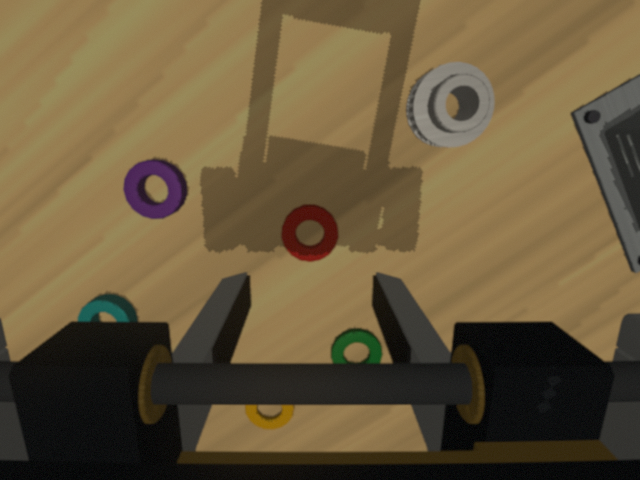

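```bash
cat >> h.py <<'E'
def cycle(P,Q,col,th,zs,zg,name,force=20):
    T=pick(P,Q,zg,force,name+"a");w=get_image("wrist")
    assert 44<current_grip_width()*94<48.5
    best=None
    for s,cn in blobs(w,col,300):
        m=abs(cn[:,0]-311)<5
        if m.any() and 230<cn[:,1].mean()<340: best=cn[m,1].max()+.5; print("blob",s)
    off=edge_off(w,best,311,-(th-T[2]));print("edge",best,"off",round(off,5))
    assert abs(off)<.006
    P,Q=over(off,.19)
    move_straight([*np.array(current_ee_pos())[:2],.17],None,.3)
    move_pose(P,Q);print("err",goto([*P[:2],.158+T[2]],Q).round(4))
    w=get_image("wrist");cv2.imwrite(f"pics/{name}b.png",cv2.convertScaleAbs(cv2.resize(w["frame"][240:360,250:370,::-1],(400,400),interpolation=2),alpha=2))
    zt=zs+T[2];print("target z",zt.round(4))
    c,T2=thread(zt+.0005,"")
    if T2[2]<zt+.003: release(name); return True
    return False
E
python3 - <<'E'
from h import *
print(cycle(np.array([.4301,-.3113]),qaz([.431,-.312]),"red",.013,.104,.005,"n1"))
E
```

```text
down False [ 0.4305 -0.3117  0.0054]
width mm 44.8 F [0.09 0.76 1.91]
width mm 44.9 F [ 0.55  0.56 -0.45] t 36.0 zgrip 0.0055
blob [264, 248, 95, 91, 5046]
edge 338.5 off -0.00139
err [ 0.0001 -0.001   0.0003]
target z 0.1095
thread True [ 0.5539 -0.0369  0.1095] [-1.05 -0.34  4.27]
t 40.4417
True
```

View pics/n1.png

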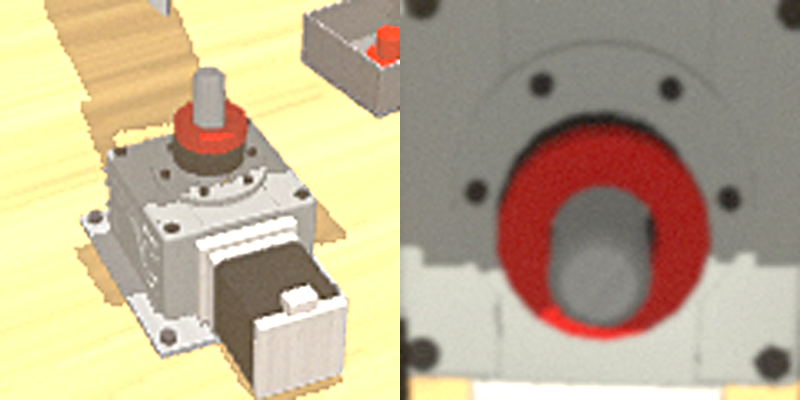

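View pics/n1b.png

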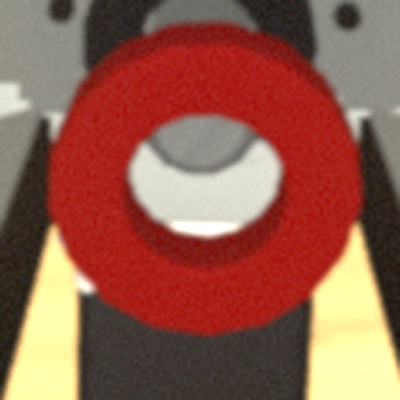

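Red ring lies flat on the black one. Next is green (8 mm).

```bash
python3 - <<'E'
from h import *
w,Q=look([.543,-.343],.13,"o1")
r=ring(w,"green",np.array([.543,-.343]),.008);print(r,current_t())
E
```

```text
[(array([ 0.54321723, -0.3421993 ]), np.float64(0.021524080356871582))] 42.1
```

View pics/o1.png

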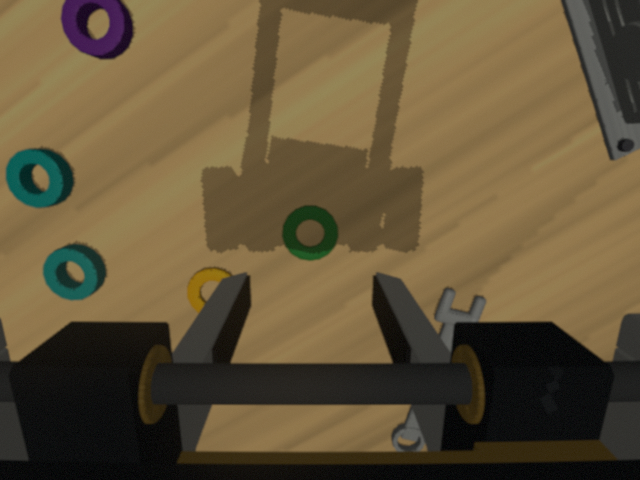

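```bash
python3 - <<'E'
from h import *
print(cycle(np.array([.5432,-.3422]),qaz([.543,-.343]),"green",.008,.117,.0035,"p1"))
E
```

```text
down True [ 5.413e-01 -3.407e-01  3.000e-04]
width mm 44.9 F [ 0.2  -1.43  4.88]
width mm 45.3 F [-0.98  0.13 -0.52] t 45.3417 zgrip 0.0003
blob [265, 256, 93, 88, 4743]
edge 343.5 off 0.00115
err [ 0.0004 -0.0009  0.0004]
target z 0.1173
thread True [ 0.5515 -0.0367  0.1171] [-1.29 -0.37  3.89]
t 49.5917
True
```

View pics/p1.png

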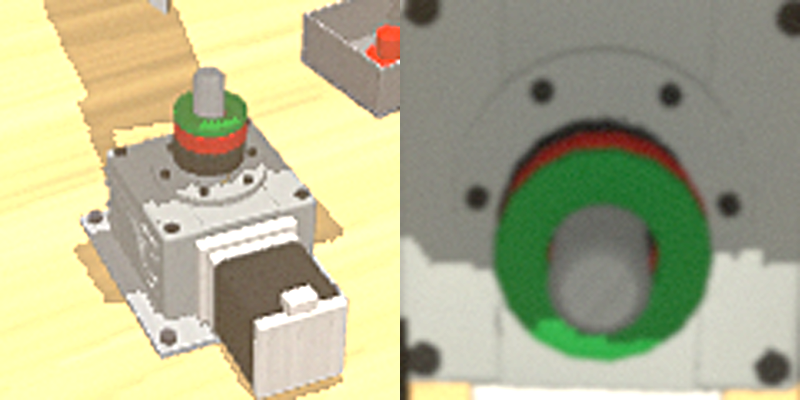

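View pics/p1b.png

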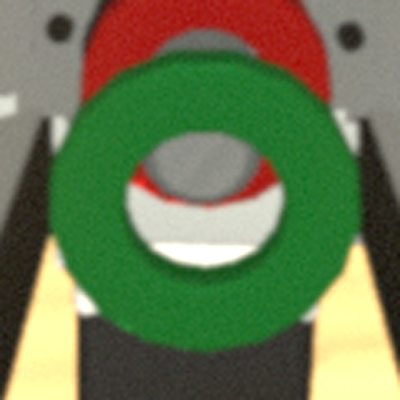

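```bash
python3 - <<'E'
from h import *
w,Q=look([.544,-.440],.13,"q1")
print([ (s,circ(w,cn,.006)) for s,cn in blobs(w,"yellow",200)])
r=ring(w,"yellow",np.array([.544,-.440]),.006);print(r,current_t())
E
```

```text
[([283, 206, 54, 53, 1398], (array([ 0.54494009, -0.43850254]), np.float64(0.021211217511618766)))]
[(array([ 0.54406184, -0.43959281]), np.float64(0.021211217511618766))] 51.5667
```

View pics/q1.png

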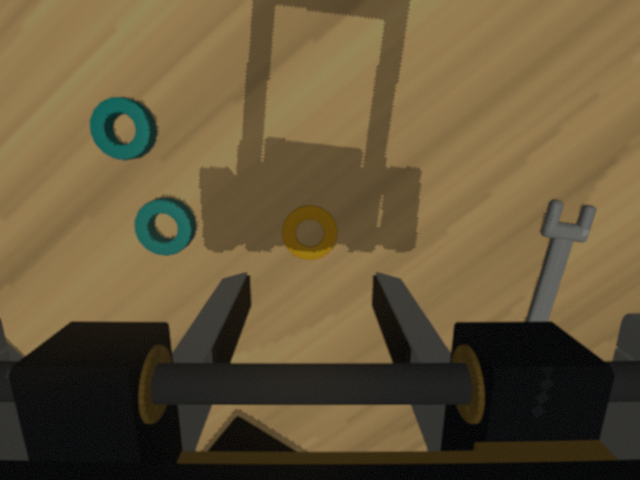

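```bash
python3 - <<'E'
from h import *
print(cycle(np.array([.5441,-.4396]),qaz([.544,-.440]),"yellow",.006,.125,.0035,"r1"))
E
```

```text
down True [ 5.425e-01 -4.379e-01  4.000e-04]
width mm 44.3 F [0.27 0.12 4.17]
width mm 44.3 F [-0.23  0.09 -0.06] t 54.8 zgrip 0.0004
blob [266, 254, 92, 87, 4125]
edge 340.5 off 0.00051
err [ 0.0005 -0.0007  0.0004]
target z 0.1254
thread True [ 0.552  -0.0369  0.1437] [-0.63 -0.91 -1.4 ]
False
```

View pics/r1b.png

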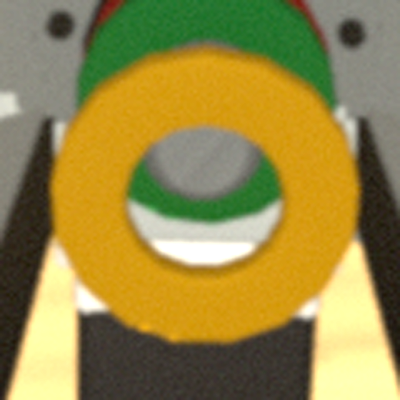

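```bash
python3 - <<'E'
from h import *
P,Q=over(.0005,.1437);print(P,current_ee_pos(),current_force())
print(goto([*P[:2],.1475],Q,.08),current_ee_pos(),current_force())
T=np.array(current_ee_pos());e=P[:2]-T[:2]
c=move_straight([*(P[:2]+e+(P[:2]-T[:2])*0),.126],Q,.04,contact_N=8);print(c,current_ee_pos(),current_force(),current_t())
save(get_image("wrist"),"s1")
E
```

```text
[ 0.55380116 -0.03786589  0.1437    ] [ 0.55195223 -0.03693804  0.14374578] [-0.62799737 -0.91142928 -1.40120595]
[-3.34102553e-04  6.62606733e-05 -4.01794609e-04] [ 0.55413527 -0.03793215  0.14790179] [-0.10003754 -0.70378891 -0.25061313]
True [ 0.55301317 -0.03764646  0.14421018] [-0.62849001  0.23715601  0.32394949] 58.5583
```

View pics/s1.png

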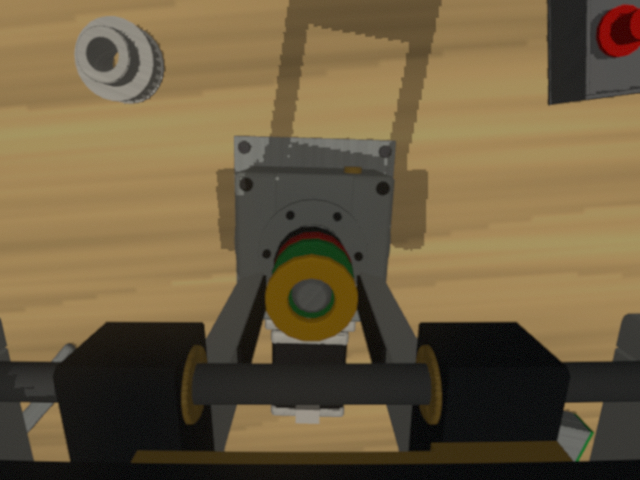

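```bash
python3 - <<'E'
from h import *
w=get_image("wrist")
cv2.imwrite("pics/s2.png",cv2.convertScaleAbs(cv2.resize(w["frame"][240:360,250:370,::-1],(720,720),interpolation=2),alpha=2))
d=Ro.from_quat(current_ee_rot()).as_matrix()[:2,2]
print(proj(w,[[*SH,.15],[*(SH+.007*d),.15],[*(SH-.007*d),.15]]),current_force(),current_ee_pos())
E
```

```text
[[307.57632483 296.79384864]
 [307.60058846 310.24977939]
 [307.55184113 283.07502906]] [-0.79717216 -0.10866953 -0.45465214] [ 0.55284699 -0.03758873  0.1439905 ]
```

View pics/s2.png

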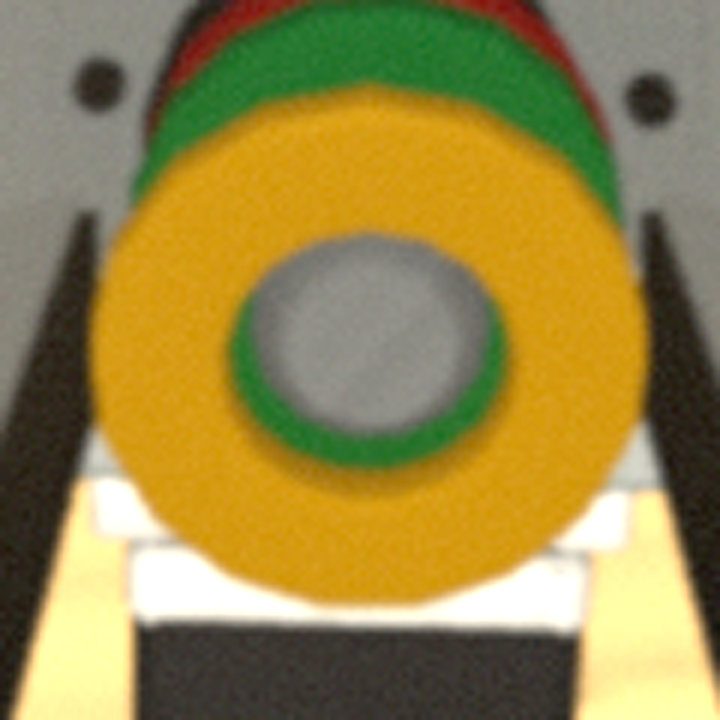

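```bash
sed -i 's/^SH=.*;/SH=np.array([.5527,-.0373]);/' h.py; python3 - <<'E'
from h import *
Q=qaz(SH);P=np.array([.5511,-.0372])
print(goto([*P,.148],Q,.08,tol=.0006,n=4),current_ee_pos())
w=get_image("wrist")
cv2.imwrite("pics/s3.png",cv2.convertScaleAbs(cv2.resize(w["frame"][240:360,250:370,::-1],(500,500),interpolation=2),alpha=2))
T=np.array(current_ee_pos())
c=move_straight([T[0],T[1],.1259],Q,.04,contact_N=6);print(c,current_ee_pos(),current_force(),current_t())
E
```

```text
[-1.83782527e-04  4.53567891e-05 -1.74572731e-04] [ 0.55128378 -0.03724536  0.14817457]
False [ 0.55117709 -0.03725856  0.12577918] [-0.0163436   0.09201283  0.00553553] 59.775
```

View pics/s3.png

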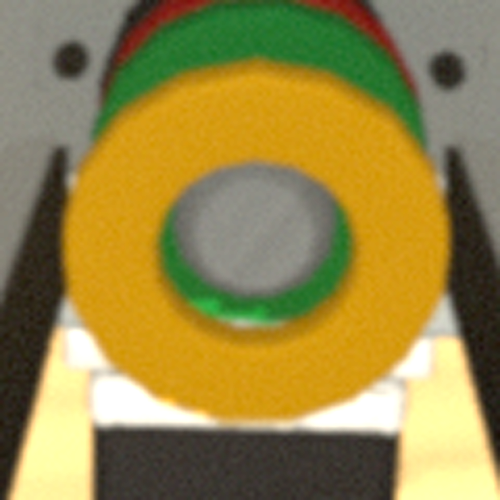

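Slid down freely. I'll release it and look at the pulley.

```bash
python3 - <<'E'
from h import *
release("t1")
w,Q=look([.426,-.206],.15,"t2",op=.82)
print(search_frame("pulley_center",w),current_ee_pos(),current_t())
cv2.imwrite("pics/t3.png",cv2.convertScaleAbs(cv2.resize(w["frame"][180:280,260:360,::-1],(600,600),interpolation=2),alpha=2))
E
```

```text
t 60.875
[{'rect': [597.7, 291.5, 640.0, 332.5], 'conf': 0.54}] [ 0.42698653 -0.20537775  0.15039617] 62.5083
```

View pics/t1.png

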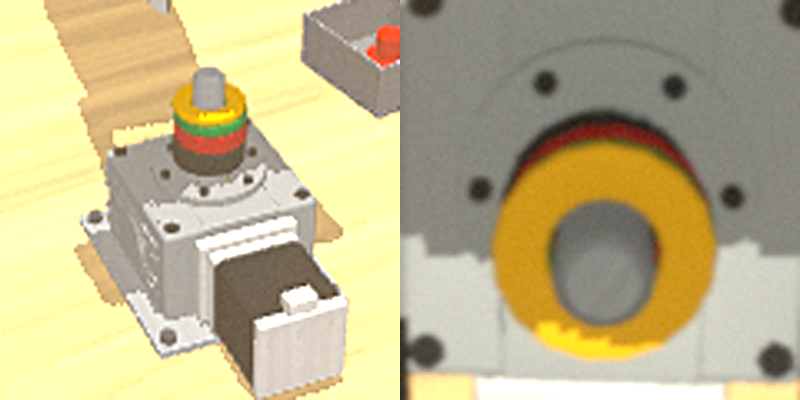

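View pics/t2.png

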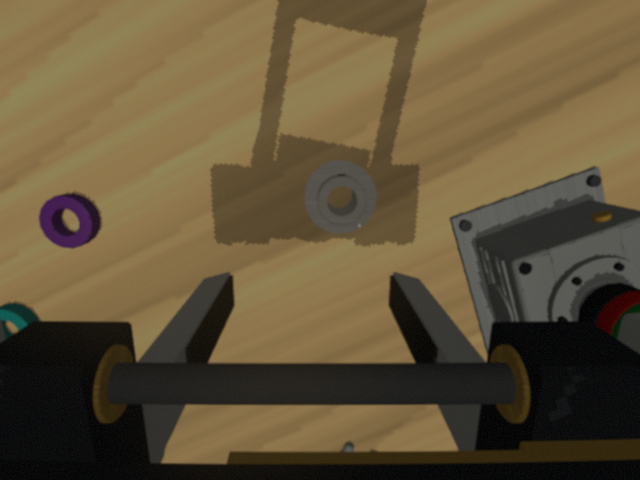

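View pics/t3.png

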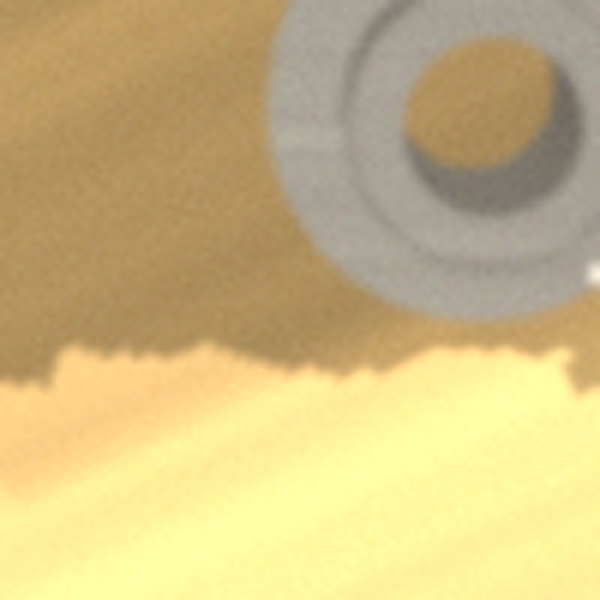

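```bash
python3 - <<'E'
from h import *
w=get_image("wrist")
A=atz(w,[[340.8,196.6]],.022);B=atz(w,[[342,200.8]],.038);print(A,B)
P=B[0,:2];w,Q=look(P,.15,"u1",op=.82)
print(current_ee_pos(),proj(w,[[*P,.038],[*P,.022]]),current_t())
cv2.imwrite("pics/u2.png",cv2.convertScaleAbs(cv2.resize(w["frame"][185:285,260:360,::-1],(600,600),interpolation=2),alpha=2))
E
```

```text
[[ 0.41214401 -0.17015593  0.022     ]] [[ 0.41289113 -0.17081302  0.038     ]]
[ 0.41332002 -0.17144755  0.15026402] [[309.51602415 235.36410306]
 [309.59602407 230.71490746]] 63.25
```

View pics/u2.png

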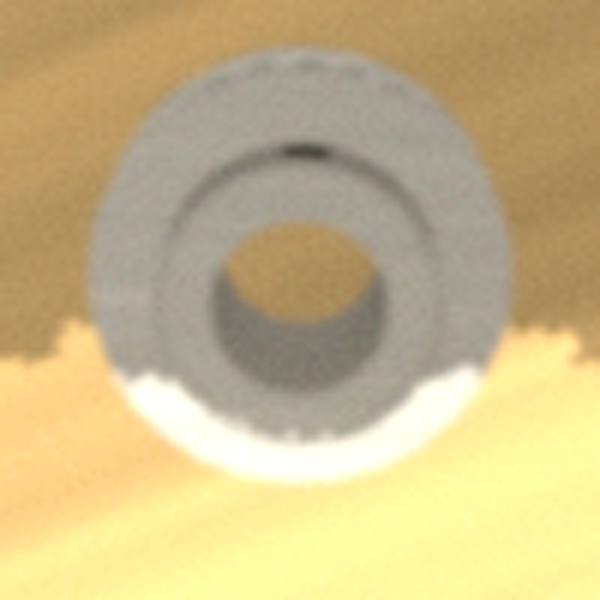

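View pics/u1.png

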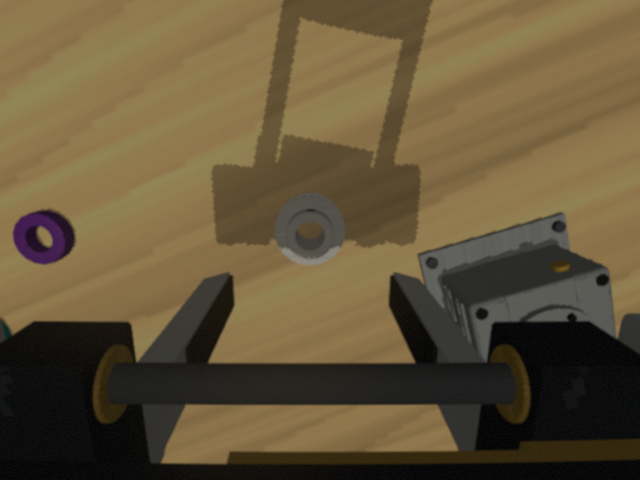

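```bash
python3 - <<'E'
from h import *
w=get_image("wrist")
yt=Ro.from_quat(current_ee_rot()).as_matrix()[:2,1]
P=atz(w,[[310,236.2]],.038)[0,:2]-BY*yt;print(P)
Q=qaz(P)
T=pick(P,Q,.005,25,"v1")
w=get_image("wrist")
cv2.imwrite("pics/v2.png",cv2.convertScaleAbs(cv2.resize(w["frame"][240:390,235:385,::-1],(600,600),interpolation=2),alpha=2))
R=Ro.from_quat(current_ee_rot()).as_matrix();X=np.array(current_ee_pos())
for z in (-.002,0,.002): print(z,proj(w,[X+R@np.array([-(.038-T[2]),BY,z])]),proj(w,[X+R@np.array([-(.022-T[2]),BY,z+.029])]))
E
```

```text
[ 0.41309914 -0.17210601]
down False [ 0.4136 -0.1725  0.0055]
width mm 57.8 F [-1.15  0.02  2.38]
width mm 58.3 F [ 0.15 -0.66 -1.43] t 66.7333 zgrip 0.0054
-0.002 [[310.59629593 316.08671852]] [[310.61034079 357.76564014]]
0 [[310.59506153 320.53659028]] [[310.60925013 361.53077436]]
0.002 [[310.59383863 324.95721496]] [[310.60816825 365.2736006 ]]
```

View pics/v2.png

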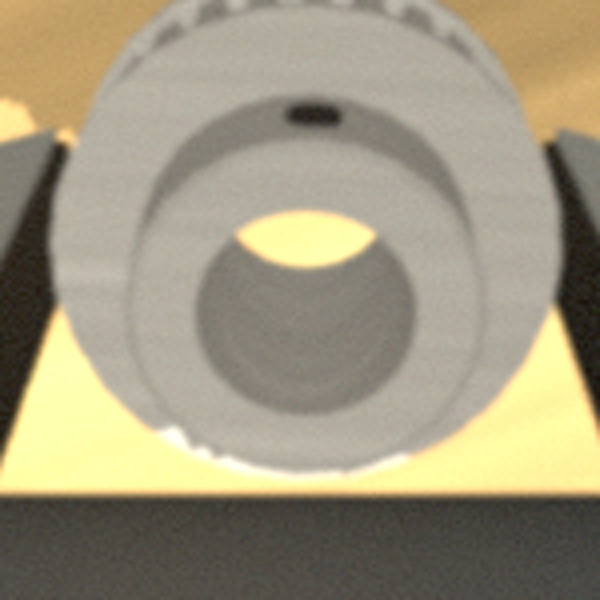

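```bash
python3 - <<'E'
from h import *
zg=.0054
P,Q=over(-.0012,.20)
move_straight([*np.array(current_ee_pos())[:2],.19],None,.25)
move_pose(P,Q);print(goto([*P[:2],.157+zg],Q,tol=.0006,n=4),current_ee_pos())
w=get_image("wrist")
cv2.imwrite("pics/x1.png",cv2.convertScaleAbs(cv2.resize(w["frame"][240:390,235:385,::-1],(600,600),interpolation=2),alpha=2))
E
```

```text
[2.45541631e-04 5.42594547e-05 4.46725323e-04] [ 0.55365173 -0.03743506  0.16195327]
```

View pics/x1.png

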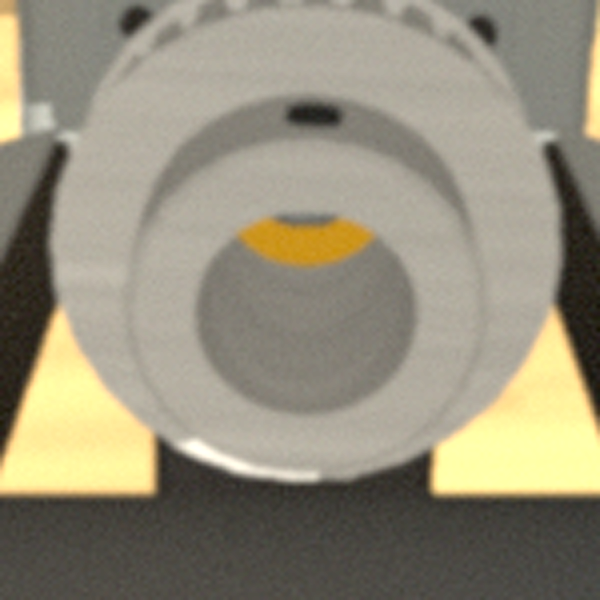

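```bash
python3 - <<'E'
from h import *
T=np.array(current_ee_pos())
c=move_straight([T[0],T[1],.137],None,.04,contact_N=6);print(c,current_ee_pos(),current_force(),current_t())
w=get_image("wrist")
cv2.imwrite("pics/x2.png",cv2.convertScaleAbs(cv2.resize(w["frame"][240:390,235:385,::-1],(600,600),interpolation=2),alpha=2))
E
```

```text
True [ 0.55278932 -0.03723612  0.13629685] [-0.13091248 -0.13031117  4.40344606] 70.0083
```

View pics/x2.png

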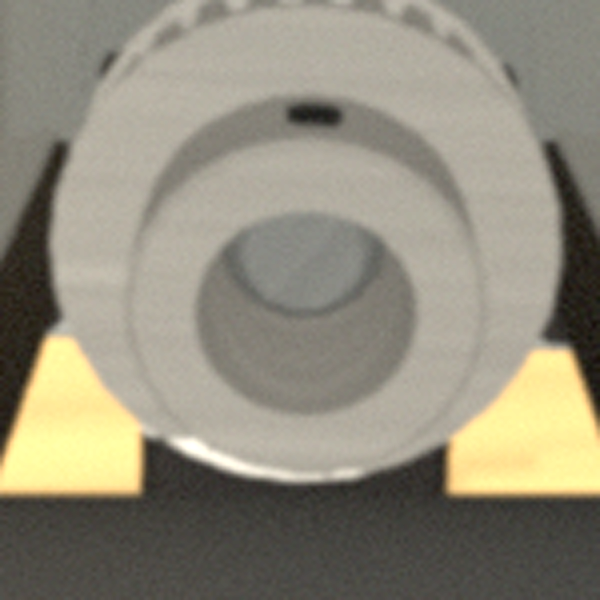

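```bash
python3 - <<'E'
from h import *
release("y1",op=.85)
hold(.5);move_pose([.40,-.20,.32],qaz([.40,-.2]));hold(.3)
t=get_image("top");save(t,"y2");s=get_image("scene");save(s,"y3");print(current_t())
cv2.imwrite("pics/y4.png",cv2.convertScaleAbs(cv2.resize(s["frame"][190:310,270:430,::-1],(800,600),interpolation=2),alpha=2))
E
```

```text
t 71.2167
73.1083
```

View pics/y1.png

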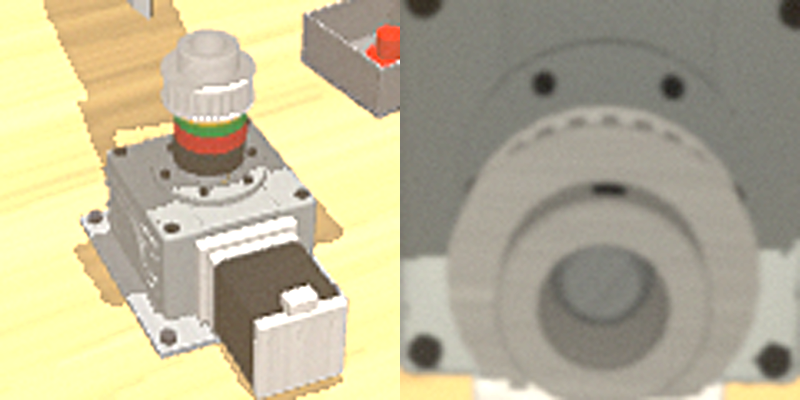

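View pics/y4.png

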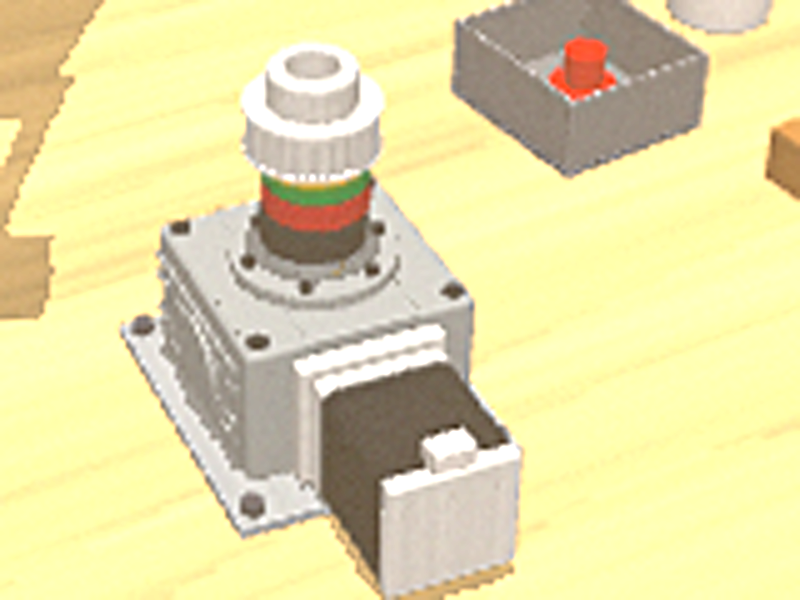

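View pics/y2.png

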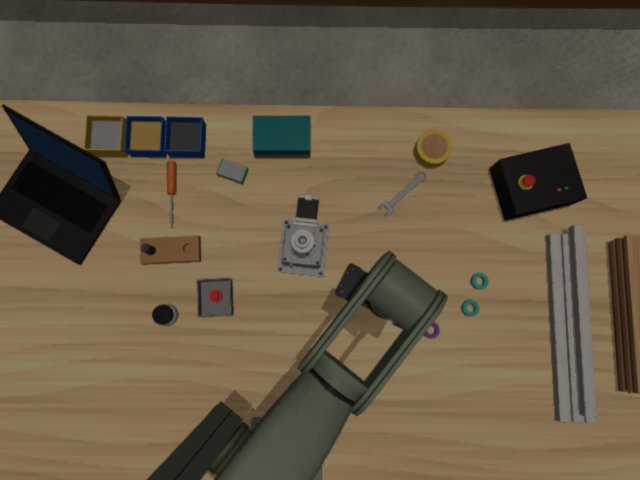

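```bash
python3 - <<'E'
from h import *
s=get_image("scene")
print(proj(s,[[*(SH+.017*np.array([np.cos(a),np.sin(a)])),z] for a,z in ((.1,.08),(.1,.088),(.8,.08),(1.2,.08),(-.4,.08))]))
cv2.imwrite("pics/z1.png",cv2.convertScaleAbs(cv2.resize(s["frame"][220:255,312:352,::-1],(800,700),interpolation=0),alpha=2))
E
```

```text
[[336.65082112 243.22632584]
 [336.68110547 240.12010582]
 [339.79753731 240.56563182]
 [339.95474798 238.70702686]
 [332.88341894 244.05157797]]
```

View pics/z1.png

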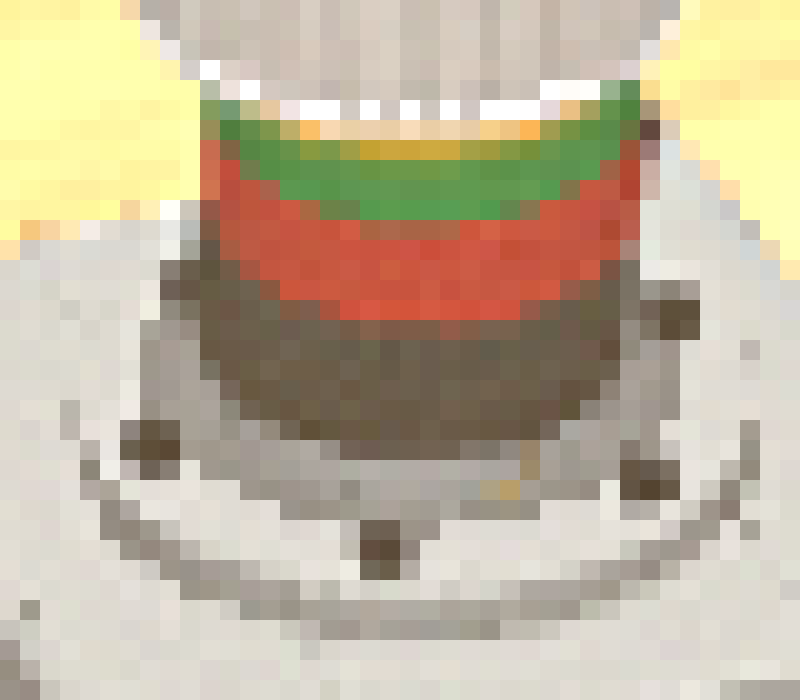

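```bash
python3 - <<'E'
from h import *
print(current_t(),current_force());print(sign_off())
E
```

```text
73.1583 [ 0.14005748 -0.55039371  0.43411363]
the job is handed in; nothing more can be done
None
```

The job is finished and handed in at 73 s of the 208 s allowed, and my last checks show everything in place.

**What I did**
- **Plug:** it came out and is in the grey bin.
- **Shaft:** I set the key from the keyway seen in the wrist picture, about 6° off the world x axis. The shaft went home in one push without any searching turn.
- **Spacers:** four were on the bench. From the bottom up they are black 16, red 13, green 8 and yellow 6. Blue was absent, and I left the purple and turquoise rings alone.
- **Pulley:** it had been knocked about 4 cm aside during the run. I found it again and put it on last, boss up.

**Last checks**
- **Heights:** the contact heights put the undersides at these levels:

| Part | Found (mm) | Expected (mm) |
|---|---|---|
| Black spacer | 88.2 | 88 |
| Red spacer | 104.0 | 104 |
| Green spacer | 116.8 | 117 |
| Pulley | 130.9 | 131 |

- **Pictures:** the scene and top pictures show the stack flat, the plug in the bin and the other items where they started. The arm was clear of everything.

**What disagreed**
- **Yellow spacer:** it caught on the shaft's top taper twice, because my estimate of the shaft's position was about 1.5 mm off in x. I corrected that from the contacts and it then slid down freely.
- **Green and yellow pickups:** the fingertips touched the bench lightly, at about 6 N.
- **Brass tint at the keyway:** the last scene picture shows one or two brass-coloured pixels at the keyway mouth. I took this as the small gap at the keyway corners, since the heights say the shaft is fully home.

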